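# Eject the battery pack and trap it

### The arm

A 7-joint arm with a two-finger parallel gripper is mounted at the origin on the work surface. World frame = base frame: x ahead of the robot, y to its left, z up, the work surface at z = 0. Lengths are in mm, angles in degrees, forces in N, time in s.
With the tool pointing down it reaches from about 425 to 1025 mm from the base axis. Payload 3.6 kg.
Tool frame: the origin (TCP) lies on the centre line of the jaws, within the pads' length; the fingertips stand 11 mm ahead of it and the grasp point (between the pads) lies 8 mm behind it; z points along the fingers, y is the direction in which the jaws open and shut (so a half turn about z gives the same grasp; the last joint's range is limited). The gripper opens to 85 mm and grips with 20 to 120 N. Pads are 22 mm wide; open, the fingers measure 114 mm over their backs; the gripper's body (76 mm by 85 mm) begins 54 mm behind the grasp point. The pads swing forward as they close: fully open they stand 13 mm farther back than shut.
Start: joints at [-76.404, 33.873, 2.773, 92.16, -1.908, 54.013, -1.931], TCP at [235.475, 685.698, 242.302] pointing down, gripper open.
Joint ranges: [-153.93, 153.93], [-27.13, 128.08], [-72.61, 78.16], [10.71, 143.7], [-87.88, 267.88], [4.46, 118.87], [-176.78, 176.78]. Speed limits (degrees/s): [147.25, 147.25, 180, 180, 180, 180, 180].

### API

Orientations are given as a 3x3 rotation matrix whose columns are the frame's x, y, z axes.
In Python, from workcell import env gives the robot as it stands.
- The arm moves only by the shell command python3 -m jog 'ROWS' [FORCE]. ROWS is JSON, a list that holds one entry, the list of rows, each a list of 7 numbers: the shift along the tool's x, y, z in m, then the turn, a rotation vector about the tool's x, y, z in degrees, then the opening, from 0 (shut) to 1 (fully open). A call has 1 to 10 rows; each row is the pose to reach, as a shift and turn from the pose commanded when the call began, along the tool's axes at that moment; what a row does not reach only later rows make up. A row lasts 1/12 s, in which the tool goes at most 41.7 mm and 7.16 degrees, less where a joint would pass 70% of its speed; a pose out of reach is approached as far as the arm can. A call with a gripper value outside its range is refused whole. The fingers move at their own pace and stop on an object; FORCE is the grip in N (left out, the last holds). Time passes only in rows, so rows that repeat a pose let the fingers close. It gives the time, the measured TCP pose, the force and the opening at its end, in the units of the state.
- env.read_state(): the state, without advancing time (a new reading comes with each control period).
- env.camera(name): name is "scene" or "side" or "wrist"; returns a dict with "pixels" (420x560x3 uint8, red, green, blue), "range_z" (420x560 float32, mm along the optical axis (not along the pixel's ray), 0 where there is no reading), "fx", "fy", "cx", "cy" (pixels), "dist" ([k1, k2, p1, p2, k3] as OpenCV has them; the pictures are not rectified), "R" (3x3) and "t" (3): a world point X has camera coordinates R X + t; the wrist camera has in their place "tool_from_camera" (4x4, takes a point from camera to tool coordinates, whose origin is the TCP and whose axes are the flange's). Camera axes: x right, y down, z forward; pixel columns grow to the right and rows downward; lengths in mm; the calibration is good to about 2 mm. A picture is of the moment at which its call begins: read the wrist's pose just before it.
- env.finish_job(): hands the job in, once; it reports no verdict.
The state is a dict: "t": time; "qpos": joint angles; "qvel": joint speeds; "joint_efforts": joint torques, N m; "ee_pos": TCP position; "orientation": TCP orientation; "force": force on the tool from outside, world axes, zero at the start; "moment": the same for the moment, N m; "opening": finger opening in mm.
Only numpy, scipy, OpenCV 4.12 (cv2) and the standard library are available. Lean on these libraries where they do the work, as an engineer would, in place of code of your own. Each camera call takes 0.05 s, during which the arm holds its last target.

### The job

Press the red key of the battery dock with one finger, and with the other finger, waiting in the tray, stop the blue battery that pops out before it slides off the end; let it come out at least a centimetre. Do not pinch or lift the battery or hit it hard, and leave the other things on the desk alone. Finish while holding: one finger keeps the key down, the other keeps the battery trapped on the tray.

Things in the scene. Friction and masses are not known exactly. Their poses are not given: they have to be found in the camera images.
- dock: The battery dock, fixed to the desk on a plywood base 205 x 125 x 6 mm. Origin on the desk, under the middle of the latch line; x = horizontal direction in which the battery comes out (downhill), y = towards the side of the red key, z up. The base spans x -95 to +110, y -40 to +85 mm. Highest point about 88 mm above the desk, at the uphill end.
- ramp: The dock's white slick slide, 15 degrees down along its +x. Origin on its floor at the latch line, mid-width, 38 mm above the desk; z square to the floor. Uphill (x -95 to -3) grey bay, walls 24 mm high, a strap across. Downhill (x 4 to 102) open tray, 47 mm wide inside, walls 4 mm thick and only 7 mm high; floor ends open at x = 105, 11 mm above the desk.
- battery: The loose blue battery pack with a white band, 62 (x) x 44 (y) x 20 (z) mm, about 0.12 kg. Origin mid-underside; x down the slope. Starts in the bay at ramp x = -31 mm, nose against the latch (ramp x = 0; the nose's upper edge leans 5 mm further downhill). Once freed and not stopped it slides off the open end in about half a second.
- pusher (a joint): Travel in m of the damped steel spring pusher behind the battery, 0 at the start; it presses the battery downhill with about 1.8 N and follows it for the first 0.035 m; beyond that only the battery's weight moves it.
- key (a joint): How far the red key is pressed, in m: 0 up, 0.010 fully down. It moves straight down, is sprung (1.4 N to start, 5 N fully down) and rises when let go. A yellow latch blade, 36 mm wide, sinks with it and frees the battery at about 0.007 m; let up under the battery, it would lift it.
- key_top (a point): Centre of the top of the red key, a level square pad 26 x 26 mm beside the tray, at dock x = 41, y = 58 mm; 45 mm above the desk when up, 35 mm when fully down.
- trap (a point): Point on the tray floor's midline straight across from the key, 58 mm from it: dock x = 41, y = 0, 27 mm above the desk (floor 31 mm high at dock x = 26, 23 mm at x = 56). A fingertip here at the pressed key's level (35 mm) clears the floor and stands in the battery's way (its top is about 20 mm off the floor).
- spare: A spare battery pack, black with an orange band, 62 x 44 x 20 mm, lying on the desk. Origin mid-underside. Not to be touched.
- tumbler: A black travel tumbler, 78 mm across, 166 mm tall, standing. Origin mid-underside. Not to be touched.
- marker: A marker pen, white with a black cap, 137 x 16 x 15 mm, lying along its x. Origin on the desk near its middle. Not to be touched.
- caliper: A digital caliper, 235 mm long, lying along its x, 14 mm high, jaws to its -y. Origin on the desk under the middle of the beam. Not to be touched.
Things that resemble listed ones, but are neither listed nor needed, are in the scene too. What is shaped like the dock but turquoise is not meant.

How it is judged:
By the outcome, as a careful person would: the job done as asked, in the order asked, and still so for the second after the job is handed in, while the arm keeps its last pose, push and grip.
It also fails if it takes over 29 s, if anything falls off the work surface, if the arm or the gripper's body presses on something with over 40 N, if the wrist force passes 120 N, or if a joint passes its speed limit or range.

## Working session

There is one attempt and no reset: what is moved stays moved. The work goes in short steps, Python scripts to look and compute and a shell command to move; the robot and the scene stay as the last step left them, time stands still between calls to the robot, and variables do not carry over. Pictures are saved under pics/ and viewed, and the job is handed in when it is done.

```bash
ls; mkdir -p pics; python3 - <<'E'
from workcell import env
import cv2,numpy as np
s=env.read_state();print(s)
for n in ["scene","side"]:
    c=env.camera(n);np.savez(f"pics/{n}0.npz",**{k:np.array(v) for k,v in c.items()})
    cv2.imwrite(f"pics/{n}0.png",c["pixels"][:,:,::-1]);print(n,c["fx"],c["cx"],c["cy"],c["dist"],np.array(c["R"]).round(3).tolist(),c["t"])
E
```

```text
pics
{'t': 0.0, 'qpos': array([-76.40477822,  33.92523924,   2.76843964,  92.2377322 ,
        -1.90943762,  54.01177375,  -1.93077589]), 'qvel': array([ 0.05464765,  0.0067753 , -0.02808646,  0.13703737, -0.02959843,
        0.06334929,  0.00555898]), 'joint_efforts': array([-3.46806810e-04, -5.48699534e+01,  1.54625505e+00, -1.98127753e+01,
        9.33332514e-03,  9.00617859e-03,  2.02789414e-05]), 'ee_pos': array([235.20147291, 684.92956227, 241.1388767 ]), 'orientation': array([[-9.45805341e-01,  3.24733544e-01, -6.18291382e-04],
       [ 3.24734112e-01,  9.45802887e-01, -2.15742787e-03],
       [-1.15807424e-04, -2.24128710e-03, -9.99997482e-01]]), 'force': array([-0.87829541, -0.07096469,  0.16940427]), 'moment': array([-0.00613706, -0.01296918, -0.00195762]), 'opening': 85.30530087843407}
scene 458.67440360889077 280.4165711780257 212.64314919414323 [0.01971554 0.         0.         0.         0.        ] [[0.131, 0.991, 0.011], [0.701, -0.084, -0.708], [-0.701, 0.1, -0.706]] [-108.86629941 -277.37622279 1394.78148247]
side 414.0816214079478 277.2788099866578 211.99846430622824 [-0.01616547  0.          0.          0.          0.        ] [[0.963, -0.271, 0.004], [-0.19, -0.684, -0.705], [0.193, 0.678, -0.709]] [-463.57367319  156.23490026  953.22492332]
```

View pics/scene0.png

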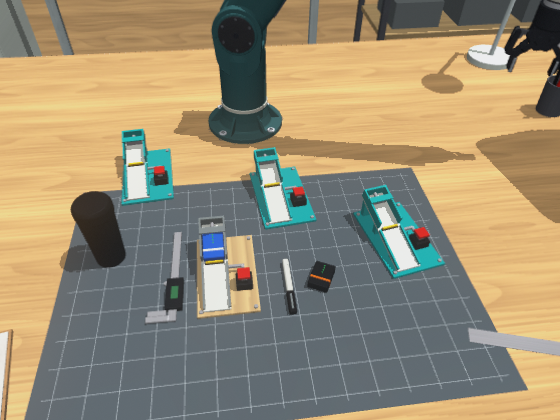

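View pics/side0.png

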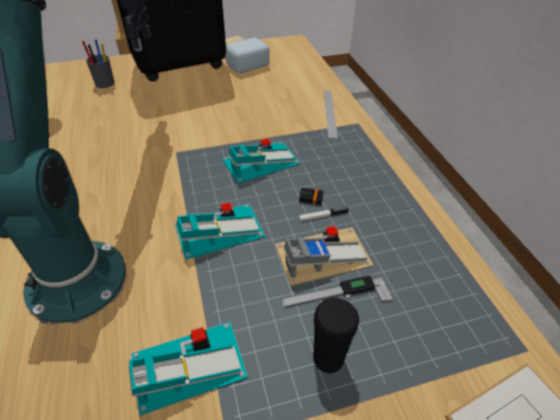

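```bash
cat > h.py <<'E'
import numpy as np,cv2
def load(n):
    return dict(np.load(f"pics/{n}.npz"))
def ray(c,uv):
    K=np.array([[c["fx"],0,c["cx"]],[0,c["fy"],c["cy"]],[0,0,1.]])
    n=cv2.undistortPoints(np.array(uv,float).reshape(-1,1,2),K,c["dist"].astype(float)).reshape(-1,2)
    d=np.c_[n,np.ones(len(n))]@c["R"]; o=-c["R"].T@c["t"]
    return o,d
def plane(c,uv,z):
    o,d=ray(c,uv); return o+d*((z-o[2])/d[:,2])[:,None]
def depth(c):
    h,w=c["range_z"].shape
    uv=np.stack(np.meshgrid(np.arange(w),np.arange(h)),-1).reshape(-1,2)
    o,d=ray(c,uv); return (o+d*c["range_z"].reshape(-1,1)).reshape(h,w,3)
E
python3 - <<'E'
from h import *
for n,(x0,y0,x1,y1) in [("scene0",(150,200,290,325)),("side0",(260,215,400,305))]:
    c=load(n);im=c["pixels"];hsv=cv2.cvtColor(im,cv2.COLOR_RGB2HSV);P=depth(c)
    H,S,V=[hsv[...,i].astype(int) for i in range(3)]
    box=np.zeros(H.shape,bool);box[y0:y1,x0:x1]=1
    red=box&((H<5)|(H>174))&(S>160)&(V>80)
    blue=box&(H>100)&(H<125)&(S>150)&(V>80)
    yel=box&(H>20)&(H<32)&(S>170)&(V>130)
    ply=box&(H>8)&(H<25)&(S>50)&(V>110)
    wht=box&(S<40)&(V>190)
    for k,m in dict(red=red,blue=blue,yel=yel,ply=ply,wht=wht).items():
        if m.sum()<3: print(n,k,'none');continue
        v,u=np.nonzero(m);p=P[m];p=p[c["range_z"][m]>0]
        print(n,k,m.sum(),'uv',u.mean().round(1),v.mean().round(1),'med',np.median(p,0).round(1),'min',np.percentile(p,3,axis=0).round(1),'max',np.percentile(p,97,axis=0).round(1))
    # red top via depth
    p=P[red];zt=np.percentile(p[:,2],90);t=red&(abs(P[...,2]-zt)<5);v,u=np.nonzero(t)
    print('keytop z',zt,'px',u.mean(),v.mean(),'on z=45',plane(c,[[u.mean(),v.mean()]],45),'depthmean',P[t].mean(0), P[t].max(0)-P[t].min(0))
    pm=ply.astype(np.uint8);pm=cv2.morphologyEx(pm,cv2.MORPH_CLOSE,np.ones((3,3)))
    cs,_=cv2.findContours((ply|red|blue|yel|wht).astype(np.uint8),cv2.RETR_EXTERNAL,cv2.CHAIN_APPROX_NONE)
    # plywood: points at z~6
    m=ply&(abs(P[...,2]-6)<5);q=P[m][:,:2].astype(np.float32);print('plyrect',cv2.minAreaRect(q))
    cv2.imwrite(f"pics/crop_{n}.png",cv2.resize(im[y0:y1,x0:x1,::-1],None,fx=4.5,fy=4.5,interpolation=cv2.INTER_CUBIC))
E
```

```text
scene0 red 133 uv 243.2 272.9 med [609.6 -47.3  45.1] min [596.8 -58.5  41.4] max [620.6 -35.6  47.5]
scene0 blue 445 uv 212.6 245.3 med [ 543.5 -105.4   65.2] min [ 519.5 -124.9   54. ] max [570.7 -85.3  72.6]
scene0 yel 38 uv 214.0 261.2 med [ 571.  -105.    43.8] min [ 568.8 -121.4   40.4] max [572.8 -88.8  46.4]
scene0 ply 2248 uv 233.5 278.5 med [595.8 -60.3   6.3] min [ 479.5 -144.     2.8] max [675.8 -21.4   9.7]
scene0 wht 1573 uv 236.3 266.2 med [600.3 -95.1  20.8] min [ 390.4 -126.4   11.2] max [664.6  64.   37.9]
keytop z 47.00448148150008 px 243.128 272.576 on z=45 [[608.99637746 -47.29683677  45.        ]] depthmean [609.08626668 -47.29405921  45.16951273] [26.78227693 24.81662094  6.15920017]
plyrect ((573.871826171875, -82.18617248535156), (125.4676284790039, 209.98291015625), 89.90000915527344)
side0 red 86 uv 331.4 230.8 med [602.9 -51.9  45.5] min [593.3 -61.6  29.4] max [614.5 -39.   47.9]
side0 blue 174 uv 315.5 247.2 med [ 538.3 -105.9   66.5] min [ 523.5 -125.2   59.2] max [564.8 -88.   71.7]
side0 yel none
side0 ply 1397 uv 324.7 260.4 med [ 568.5 -123.8    7.1] min [ 470.9 -146.6    2.7] max [672.6 -25.   22.1]
side0 wht 61 uv 343.7 250.3 med [ 617.3 -108.1   23.2] min [ 579.  -118.4   13.4] max [658.7  42.   33.5]
keytop z 47.33901160605956 px 331.47222222222223 230.23611111111111 on z=45 [[603.86140542 -50.10022662  45.        ]] depthmean [603.59576881 -50.60870463  45.65411156] [23.05501226 25.58285194  5.51020141]
plyrect ((572.8995361328125, -82.89720916748047), (206.7250213623047, 130.83349609375), 0.23184703290462494)
```

View pics/crop_scene0.png

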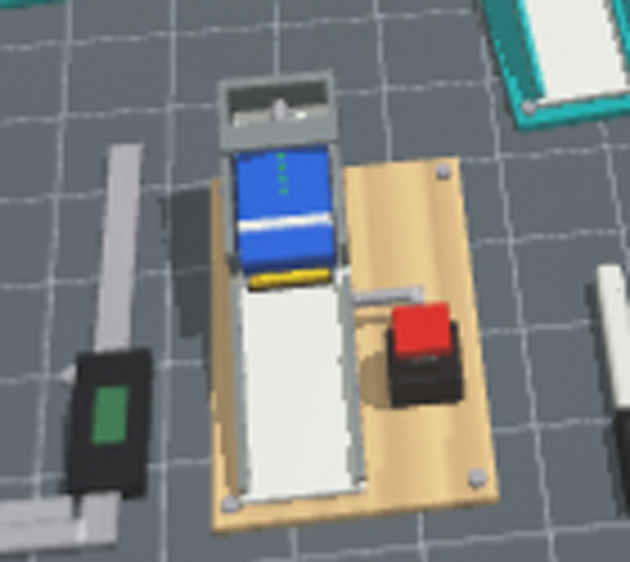

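View pics/crop_side0.png

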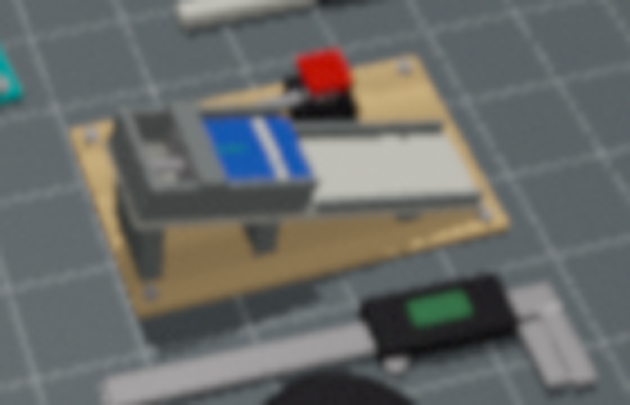

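The scene crop shows the one plywood-based dock, with its battery at px (213,245), key at (243,273) and base centre at (228,275). The three other docks, at px (147,168), (283,190) and (400,230), are turquoise, so they are decoys. The base rectangle measures 207 x 127 mm at yaw 0 and the key is at z≈45, both as specified. That puts the dock origin near (566,-105), the key near (607,-47) and the trap at (607,-105). I'll move over now, jaws along y with the finger centres 58 mm apart.

```bash
python3 -m jog '[[[-0.029,-0.029,0,0,0,-2,0.8],[-0.058,-0.058,0,0,0,-4,0.6],[-0.087,-0.087,0,0,0,-6,0.52],[-0.116,-0.116,0,0,0,-8,0.52],[-0.145,-0.145,0,0,0,-10,0.52],[-0.174,-0.174,0,0,0,-12,0.52],[-0.203,-0.203,0,0,0,-14,0.52],[-0.232,-0.232,0,0,0,-16,0.52],[-0.261,-0.261,0,0,0,-18,0.52],[-0.290,-0.290,0,0,0,-19,0.52]]]' 20
python3 - <<'E'
from h import *
c=load("scene0");P=depth(c)
print('tumbler',P[215,100],P[250,105])
from workcell import env
s=env.read_state();R=s["orientation"];print(s["t"],R.round(4).tolist(),s["opening"],s["force"],R.T@(np.array([607,-76,180])-s["ee_pos"]))
E
```

```text
t: 0.93
ee_pos: [415.8, 315.1, 242.1]
orientation: [[-1.0, -0.002, -0.0], [-0.002, 1.0, -0.0], [0.0, -0.0, -1.0]]
force: [0.7, -0.5, -0.8]
opening: 44.3
tumbler [ 523.53913477 -311.25984049  157.16561546] [ 528.31294722 -325.31565646   61.21705746]
0.9333 [[-1.0, -0.0025, -0.0004], [-0.0025, 1.0, -0.0004], [0.0004, -0.0004, -1.0]] 44.263838983473036 [ 0.74476308 -0.48147425 -0.80845099] [-190.19901405 -391.56496724   62.20341523]
```

```bash
python3 -m jog '[[[-0.018,-0.036,0,0,0,0,0.52],[-0.036,-0.072,0,0,0,0,0.52],[-0.054,-0.108,0,0,0,0,0.52],[-0.072,-0.144,0,0,0,0,0.52],[-0.090,-0.180,0,0,0,0,0.52],[-0.108,-0.216,0,0,0,0,0.52],[-0.126,-0.252,0,0,0,0,0.52],[-0.144,-0.288,0,0,0,0,0.52],[-0.162,-0.324,0,0,0,0,0.52],[-0.180,-0.360,0,0,0,0,0.52]]]'
python3 -m jog '[[[-0.010,-0.032,0.015,0,0,0,0.52],[-0.010,-0.032,0.050,0,0,0,0.52],[-0.010,-0.032,0.090,0,0,0,0.52],[-0.010,-0.032,0.120,0,0,0,0.52],[-0.010,-0.032,0.130,0,0,0,0.52],[-0.010,-0.032,0.130,0,0,0,0.52],[-0.010,-0.032,0.130,0,0,0,0.52]]]'
python3 - <<'E'
from h import *
from workcell import env
s=env.read_state();R=s["orientation"];print(s["t"],R.round(4).tolist(),s["opening"],s["force"],s["ee_pos"])
for n in ["wrist","scene","side"]:
    c=env.camera(n);np.savez(f"pics/{n}1.npz",ee=s["ee_pos"],Rt=R,**{k:np.array(v) for k,v in c.items()})
    im=c["pixels"][:,:,::-1]
    if n=="scene": im=cv2.resize(im[180:330,150:290],None,fx=4,fy=4)
    if n=="side": im=cv2.resize(im[160:310,250:410],None,fx=4,fy=4)
    cv2.imwrite(f"pics/{n}1.png",im)
E
```

```text
t: 1.77
ee_pos: [596.1, -44.5, 242.0]
orientation: [[-1.0, -0.001, -0.001], [-0.001, 1.0, 0.0], [0.001, 0.0, -1.0]]
force: [0.8, 0.3, 0.6]
opening: 44.3
t: 2.35
ee_pos: [606.2, -74.5, 112.6]
orientation: [[-1.0, -0.001, -0.0], [-0.001, 1.0, -0.0], [0.0, -0.0, -1.0]]
force: [0.9, 0.0, -0.1]
opening: 44.7
2.35 [[-1.0, -0.0011, -0.0], [-0.0011, 1.0, -0.0], [0.0, -0.0, -1.0]] 44.657877499319696 [ 0.86613298  0.00693587 -0.11100368] [606.21179671 -74.49126488 112.56935126]
```

View pics/wrist1.png

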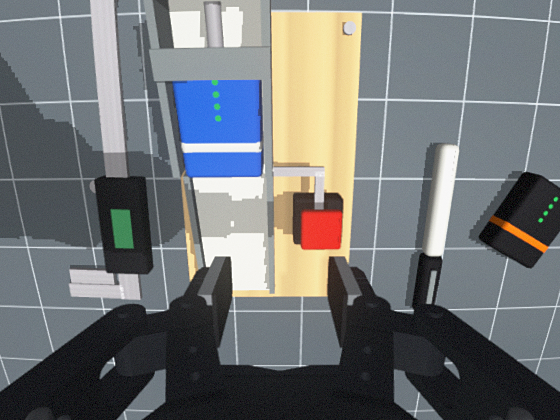

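View pics/scene1.png

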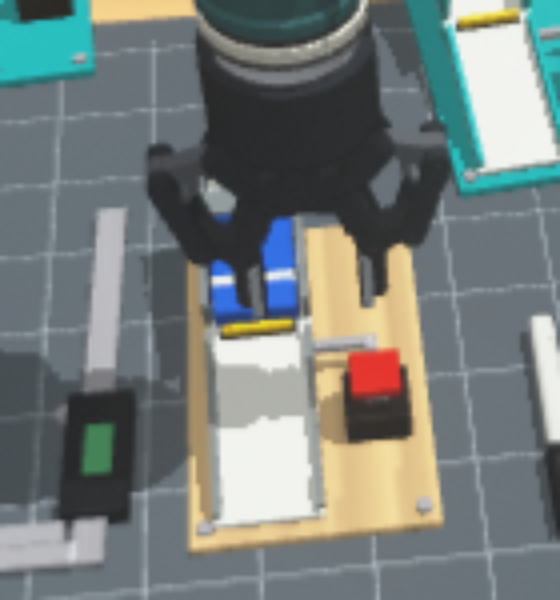

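View pics/side1.png

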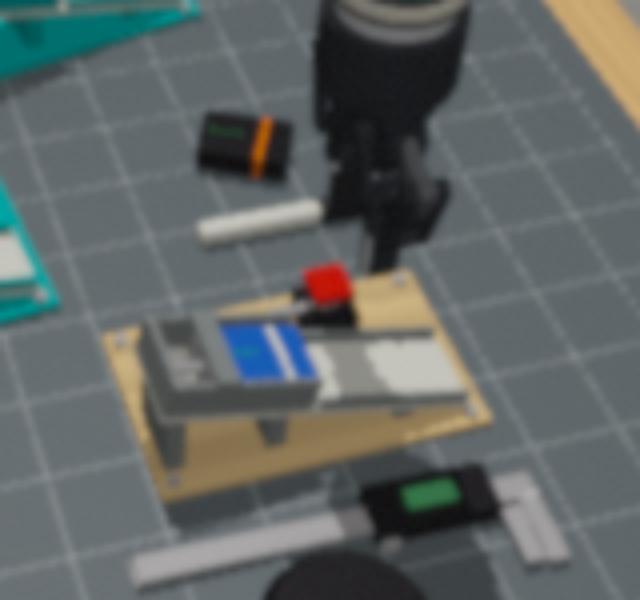

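The wrist view shows the key at (321,230) and tray walls at cols 198–272, with finger pads at cols ~220 and ~340. I'll measure these in the tool frame.

```bash
python3 - <<'E'
from h import *
c=load("wrist1");T=c["tool_from_camera"];c["R"]=np.eye(3);c["t"]=np.zeros(3)
P=depth(c);Q=P@T[:3,:3].T+T[:3,3]
W=Q@c["Rt"].T+c["ee"]
print(T.round(3).tolist())
hsv=cv2.cvtColor(c["pixels"],cv2.COLOR_RGB2HSV).astype(int);H,S,V=hsv[...,0],hsv[...,1],hsv[...,2]
red=((H<5)|(H>174))&(S>180)&(V>90)&(abs(W[...,2]-45)<6)
p=W[red];print('key',p.mean(0).round(1),p.min(0).round(1),p.max(0).round(1),red.sum())
w=(S<40)&(V>190);w[:, :190]=0;w[:,275:]=0;w[:180]=0
for r in (195,230,250,280):
    row=W[r];print(r,[ (u,*row[u].round(0)) for u in range(184,282,6)])
blue=(H>100)&(H<125)&(S>150)&(V>80);p=W[blue];print('blue',p.min(0).round(1),p.max(0).round(1))
# fingers: tool z>-40 and <30
f=(abs(Q[...,2])<60)&(c["range_z"]>0)&(Q[...,2]<40)
for nm,a,b in(("L",160,280),("R",280,400)):
    m=f.copy();m[:,:a]=0;m[:,b:]=0;q=Q[m];
    zt=np.percentile(q[:,2],99.7);t=q[q[:,2]>zt-6];print(nm,'tip z',zt,t.min(0).round(1),t.max(0).round(1),t.mean(0).round(1))
yel=(H>20)&(H<32)&(S>170)&(V>130)&(W[...,2]>35);print('yel',W[yel].mean(0) if yel.any() else 0)
E
```

```text
[[0.001, -0.96, -0.279, 71.285], [1.0, 0.001, 0.001, -1.489], [-0.001, -0.279, 0.96, -131.775], [0.0, 0.0, 0.0, 1.0]]
key [604.4 -49.5  45. ] [591.9 -62.2  42. ] [617.7 -36.8  47. ] 1511
195 [(184, np.float64(591.0), np.float64(-146.0), np.float64(7.0)), (190, np.float64(583.0), np.float64(-132.0), np.float64(40.0)), (196, np.float64(586.0), np.float64(-131.0), np.float64(31.0)), (202, np.float64(585.0), np.float64(-126.0), np.float64(32.0)), (208, np.float64(585.0), np.float64(-122.0), np.float64(33.0)), (214, np.float64(585.0), np.float64(-118.0), np.float64(32.0)), (220, np.float64(585.0), np.float64(-114.0), np.float64(33.0)), (226, np.float64(585.0), np.float64(-111.0), np.float64(32.0)), (232, np.float64(585.0), np.float64(-107.0), np.float64(33.0)), (238, np.float64(585.0), np.float64(-103.0), np.float64(32.0)), (244, np.float64(585.0), np.float64(-99.0), np.float64(31.0)), (250, np.float64(585.0), np.float64(-95.0), np.float64(32.0)), (256, np.float64(585.0), np.float64(-91.0), np.float64(32.0)), (262, np.float64(585.0), np.float64(-87.0), np.float64(32.0)), (268, np.float64(
[... 2941 characters left out ...]
0), np.float64(-107.0), np.float64(14.0)), (244, np.float64(656.0), np.float64(-103.0), np.float64(14.0)), (250, np.float64(656.0), np.float64(-98.0), np.float64(14.0)), (256, np.float64(657.0), np.float64(-94.0), np.float64(14.0)), (262, np.float64(657.0), np.float64(-89.0), np.float64(13.0)), (268, np.float64(657.0), np.float64(-84.0), np.float64(13.0)), (274, np.float64(653.0), np.float64(-80.0), np.float64(20.0)), (280, np.float64(660.0), np.float64(-75.0), np.float64(7.0))]
blue [ 518.1 -131.2   53. ] [568.9 -76.1 244.3]
L tip z 39.877678549602 [ 69.4 -60.4  33.9] [123.8  -5.7  40. ] [ 92.4 -32.8  36.8]
R tip z 7.60395234538454 [-10.8  20.8   1.6] [11.9 32.3  9.2] [ 4.1 22.2  4.3]
yel 0
```

Three views put the key at (605±3, -49±2), and the wrist view puts the tray midline at y≈-107. The key-to-midline spacing is the expected 58 mm. I'll shift about -3 mm in y and descend to just above the key, then look.

```bash
python3 -m jog '[[[-0.001,-0.003,0.010,0,0,0,0.52],[-0.001,-0.003,0.030,0,0,0,0.52],[-0.001,-0.003,0.044,0,0,0,0.52],[-0.001,-0.003,0.050,0,0,0,0.52],[-0.001,-0.003,0.050,0,0,0,0.52]]]'
python3 - <<'E'
from h import *
from workcell import env
s=env.read_state();print(s["t"],s["opening"],s["force"],s["ee_pos"])
ims=[]
for n,(x0,y0) in [("scene",(170,200)),("side",(270,190))]:
    c=env.camera(n)
    ims.append(cv2.resize(c["pixels"][y0:y0+120,x0:x0+110,::-1],(390,425),interpolation=cv2.INTER_CUBIC))
cv2.imwrite("pics/pre2.png",np.hstack(ims))
E
```

```text
t: 2.92
ee_pos: [606.2, -77.6, 61.3]
orientation: [[-1.0, -0.001, -0.002], [-0.001, 1.0, 0.0], [0.002, 0.0, -1.0]]
force: [0.3, -0.8, -0.1]
opening: 44.2
2.9167 44.21040292917451 [ 0.286304   -0.77919312 -0.08437513] [606.22127146 -77.61568084  61.32362919]
```

View pics/pre2.png

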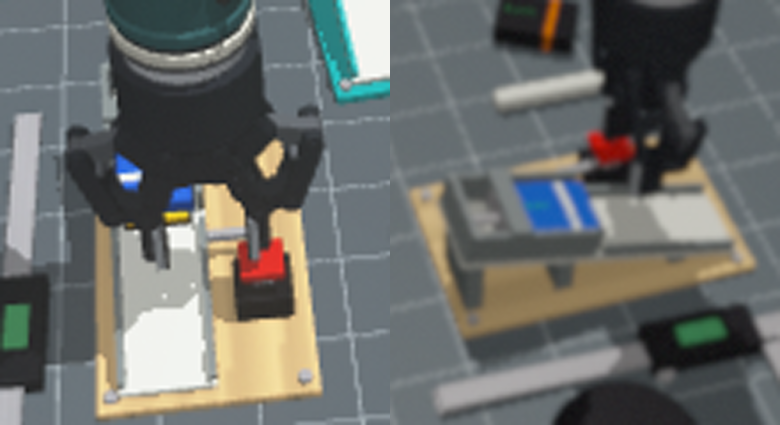

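The right finger stands over the key at (262,250) in the left pane, and the left finger over the tray at (160,260). Next I press gently while watching the force.

```bash
python3 -m jog '[[[0,0,0.003,0,0,0,0.52],[0,0,0.006,0,0,0,0.52],[0,0,0.009,0,0,0,0.52],[0,0,0.010,0,0,0,0.52],[0,0,0.010,0,0,0,0.52]]]'
python3 - <<'E'
from h import *
from workcell import env
s=env.read_state();print(s["t"],s["opening"],s["force"],s["moment"],s["ee_pos"])
ims=[]
for n,(x0,y0) in [("scene",(170,200)),("side",(270,190))]:
    c=env.camera(n)
    ims.append(cv2.resize(c["pixels"][y0:y0+120,x0:x0+110,::-1],(390,425),interpolation=cv2.INTER_CUBIC))
cv2.imwrite("pics/press3.png",np.hstack(ims))
E
```

```text
t: 3.43
ee_pos: [607.2, -77.6, 52.3]
orientation: [[-1.0, -0.001, 0.001], [-0.001, 1.0, -0.0], [-0.001, -0.0, -1.0]]
force: [-0.7, -0.4, -0.3]
opening: 44.5
3.4333 44.49712278542609 [-0.71751125 -0.39114643 -0.32470041] [-0.00517054 -0.00552235 -0.03827176] [607.1918128  -77.57382522  52.34601549]
```

View pics/press3.png

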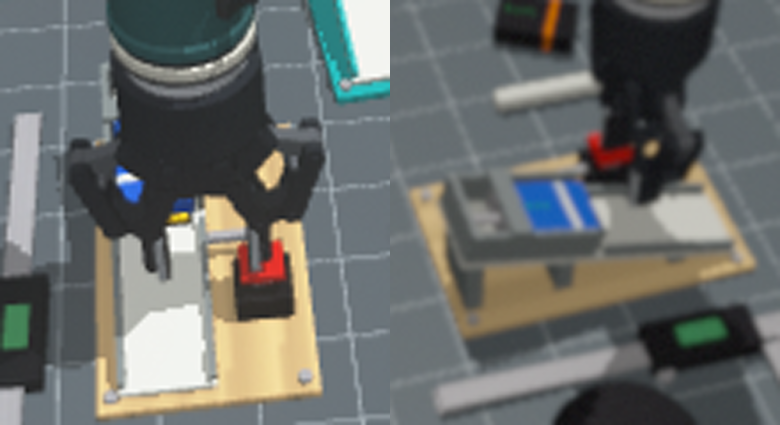

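```bash
python3 -m jog '[[[0,0,0.002,0,0,0,0.52],[0,0,0.004,0,0,0,0.52],[0,0,0.004,0,0,0,0.52]]]'; python3 -m jog '[[[0,0,0.002,0,0,0,0.52],[0,0,0.003,0,0,0,0.52],[0,0,0.003,0,0,0,0.52]]]'
```

```text
t: 3.78
ee_pos: [607.2, -77.6, 48.2]
orientation: [[-1.0, -0.001, 0.001], [-0.001, 1.0, -0.0], [-0.001, -0.0, -1.0]]
force: [-0.6, 0.9, 2.2]
opening: 44.4
t: 4.03
ee_pos: [607.4, -77.6, 45.4]
orientation: [[-1.0, -0.001, 0.001], [-0.001, 1.0, -0.0], [-0.001, -0.0, -1.0]]
force: [0.5, 0.1, 3.1]
opening: 44.2
```

The contact force rises as the spring model predicts: about 2 mm of key travel, then about 5 mm. So the key should be fully down at TCP z≈40.5, and I'll press on to there.

```bash
python3 -m jog '[[[0,0,0.002,0,0,0,0.52],[0,0,0.004,0,0,0,0.52],[0,0,0.005,0,0,0,0.52],[0,0,0.005,0,0,0,0.52],[0,0,0.005,0,0,0,0.52],[0,0,0.005,0,0,0,0.52]]]'
python3 - <<'E'
from h import *
from workcell import env
s=env.read_state();print(s["t"],s["opening"],s["force"],s["moment"],s["ee_pos"])
ims=[]
for n,(x0,y0) in [("scene",(170,200)),("side",(270,190))]:
    c=env.camera(n)
    ims.append(cv2.resize(c["pixels"][y0:y0+120,x0:x0+110,::-1],(390,425),interpolation=cv2.INTER_CUBIC))
cv2.imwrite("pics/press4.png",np.hstack(ims))
c=env.camera("wrist");cv2.imwrite("pics/wrist4.png",c["pixels"][:,:,::-1])
E
```

```text
t: 4.53
ee_pos: [607.8, -77.5, 43.1]
orientation: [[-1.0, -0.001, 0.002], [-0.001, 1.0, 0.0], [-0.002, 0.0, -1.0]]
force: [-3.5, 0.9, 22.5]
opening: 44.5
4.5333 44.53827303956926 [-3.51841946  0.85382347 22.48046655] [0.71471901 0.72080151 0.19327592] [607.84204718 -77.47879736  43.07402092]
```

View pics/press4.png

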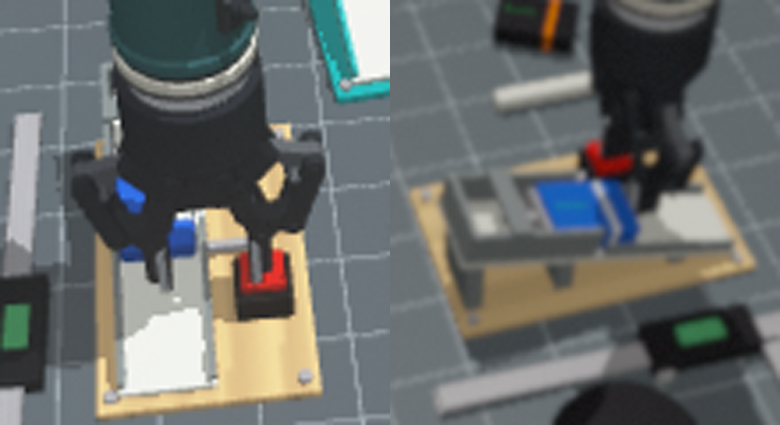

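View pics/wrist4.png

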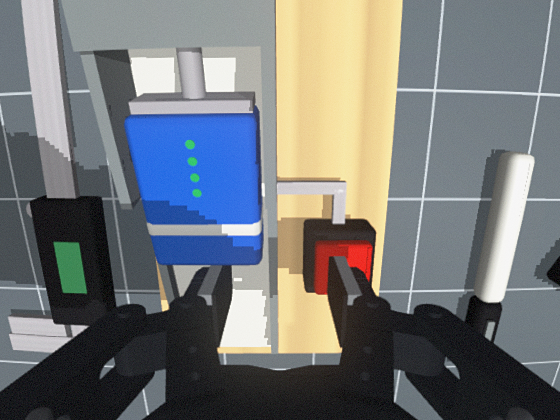

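The key is down and the battery has come out and rests against the tray finger. The wrist view shows its nose at (210,260) and the pusher behind it. The 22 N says the key is bottomed, so I'll ease off to about 12 N, which still holds it fully down, and check.

```bash
python3 -m jog '[[[0,0,-0.001,0,0,0,0.52],[0,0,-0.0015,0,0,0,0.52],[0,0,-0.0015,0,0,0,0.52],[0,0,-0.0015,0,0,0,0.52],[0,0,-0.0015,0,0,0,0.52],[0,0,-0.0015,0,0,0,0.52]]]'
python3 - <<'E'
from h import *
from workcell import env
s=env.read_state();print(s["t"],s["opening"],s["force"],s["moment"],s["ee_pos"])
c=env.camera("wrist");cv2.imwrite("pics/wrist5.png",c["pixels"][:,:,::-1]);T=c["tool_from_camera"]
d=dict(c);d={k:np.array(v) for k,v in c.items()};d["R"]=np.eye(3);d["t"]=np.zeros(3)
W=(depth(d)@T[:3,:3].T+T[:3,3])@s["orientation"].T+s["ee_pos"]
hsv=cv2.cvtColor(c["pixels"],cv2.COLOR_RGB2HSV).astype(int);H,S,V=hsv[...,0],hsv[...,1],hsv[...,2]
b=(H>100)&(H<125)&(S>150)&(V>80)&(W[...,2]<90);p=W[b];print('blue',np.percentile(p,[1,99],axis=0).round(1))
top=p[p[:,2]>np.median(p[:,2])-30];A=np.c_[p[:,:2],np.ones(len(p))];m=abs(p[:,0]-np.median(p[:,0]))<15
print('slope deg',np.degrees(np.arctan(np.linalg.lstsq(A[m],p[m,2],rcond=None)[0][:2])))
r=((H<5)|(H>174))&(S>180)&(V>90);q=W[r];print('key z',np.median(q,0))
E
```

```text
t: 5.18
ee_pos: [607.7, -77.5, 43.5]
orientation: [[-1.0, -0.001, 0.002], [-0.001, 1.0, 0.0], [-0.002, 0.0, -1.0]]
force: [-2.2, 0.4, 13.7]
opening: 44.3
5.1833 44.30845029714839 [-2.22721978  0.36192403 13.70263648] [0.42671488 0.36770078 0.15489278] [607.74029054 -77.53385204  43.49974882]
blue [[ 536.4 -128.8   50.7]
 [ 593.9  -86.9   66.3]]
slope deg [-15.2387061   -0.28364548]
key z [598.26865905 -51.41321403  34.81026189]
```

View pics/wrist5.png

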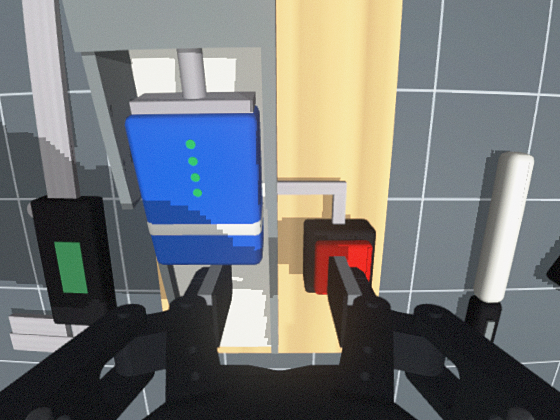

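```bash
python3 -c "
from workcell import env
print(env.finish_job())"
```

```text
the job is handed in; nothing more can be done
None
```

I pressed the red key of the plywood-based dock with one finger and caught the battery with the other finger, which was already waiting in the tray. I handed the job in at about 5.2 s with both still held.

**Last checks**
- **Key:** the top measured z≈34.8 mm, which is fully down. It is held with about 14 N; I eased off from a brief 22 N once it had bottomed.
- **Battery:** its nose came out about 2.3 cm, and it was lying flat on the floor (slope 15.2°). It rested against the middle of the tray finger and did not move between the last two wrist pictures.
- **Other things on the desk:** none were touched on purpose, and none looked moved in the views I took. I did not measure their positions again afterwards.

**Disagreements:** the scene camera placed the key about 5 mm in x and 2–3 mm in y from where the side and wrist cameras did. I used a compromise position, within the available margin. The key also bottomed 2–3 mm higher than I predicted from the forces, which caused the 22 N peak.

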